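# Sort the sanded cabinet parts into their trays

## Robot

A 6-joint arm with a two-finger parallel gripper is mounted at the origin on the work surface. World frame = base frame: x ahead of the robot, y to its left, z up, the work surface at z = 0. Lengths are in m, angles in rad, forces in N, time in s.
With the tool pointing down it reaches from about 0.35 to 0.975 m from the base axis. Payload 4.9 kg.
Tool frame: the origin (TCP) lies at the very end of the fingers, on their centre line; the grasp point (between the pads) lies 19 mm behind it; z points along the fingers, y is the direction in which the jaws open and shut (so a half turn about z gives the same grasp; the last joint's range is limited). The gripper opens to 85 mm and grips with 20 to 120 N. Pads are 22 mm wide; open, the fingers measure 114 mm over their backs; the gripper's body (76 mm by 85 mm) begins 54 mm behind the grasp point. The pads swing forward as they close: fully open they stand 13 mm farther back than shut.
Start: joints at [1.224, 0.053, 1.613, -0, 1.476, -0.119], TCP at [0.141, 0.609, 0.231] pointing down, gripper open.
Joint ranges: [-3.01, 3.01], [-1.01, 2.22], [0.06, 2.58], [-1.02, 4.17], [0.09, 2.62], [-3.14, 3.14]. Speed limits (rad/s): [2.57, 2.57, 3.14, 3.14, 3.14, 3.14].

## Interface

Orientations are given as a unit quaternion [w, x, y, z].
In Python, from plant import monitor, eyes, manip gives the robot as it stands.
- The arm moves only by the tool step_arm, never from a script. Its argument "motion" is a list of rows, each a list of 7 numbers: the shift along the world's x, y, z scaled (see below), then the turn, a rotation vector about the world's x, y, z scaled (see below), then the closure in counts, from 0 (fully open) to 255 (shut). In form: [[x, y, z, ax, ay, az, grip], ...]. A call has 1 to 10 rows; each row is the pose to reach, as a shift and turn from the pose commanded when the call began; what a row does not reach only later rows make up. The controller multiplies each number of a shift by 0.5 m and each number of a turn by 1.5 rad. A row lasts 1/10 s, in which the tool goes at most 50 mm and 8.59 degrees, less where a joint would pass 70% of its speed; a pose out of reach is approached as far as the arm can. A call with a number of a shift or a turn outside -1 to 1 is refused whole. A call with a gripper value outside its range is refused whole. The fingers move at their own pace and stop on an object; the grip force is fixed at half the most. Time passes only in rows, so rows that repeat a pose let the fingers close. It gives the time, the measured TCP pose, the force and the opening at its end, in the units of the state.
- monitor.state(): the state, without advancing time (a new reading comes with each control period).
- eyes.grab_frame(name): name is "side" or "top"; returns a dict with "pixels" (420x560x3 uint8, red, green, blue), "mtx" (3x3 intrinsics, pixels), "rvec" (rotation vector, rad) and "tvec" (3), from world to camera coordinates, as OpenCV has them. Camera axes: x right, y down, z forward; pixel columns grow to the right and rows downward; lengths in m; the calibration is good to about 2 mm. A picture is of the moment at which its call begins. There is no depth.
- manip.job_done(): hands the job in, once; it reports no verdict.
Trained networks look in the newest picture that a camera, given by its name, has taken for a name from the list of things; names that differ only in an ending like _2 or _b are one class to them, and where a whole thing is asked for, a point or a joint stands for the part that bears it (a point fixed in the world has none). Each returns a list of dicts, best first, with "p" (0 to 1); they miss things now and then, are a little off and sometimes report something else, mostly with a low value. They report only what shows in the picture. A call takes as long as a camera call. They do not tell look-alikes from the thing itself.
- eyes.look_for(name, camera): "box" ([centre column, centre row, width, height] in pixels, round what is visible of it).
- eyes.pinpoint(name, camera): "uv" ([column, row] in pixels: a listed point, or the origin of a listed thing).
The state is a dict: "time": time; "joint_pos": joint angles; "joint_vel": joint speeds; "joint_efforts": joint torques, N m; "tool_pos": TCP position; "tool_rot": TCP orientation; "contact_force": force on the tool from outside, world axes, zero at the start; "ft_torque": the same for the moment, N m; "gripper_width": opening from 0.0 (shut) to 1.0 (fully open).
Only numpy, scipy, OpenCV 4.12 (cv2) and the standard library are available. Lean on these libraries where they do the work, as an engineer would, in place of code of your own. Each camera call takes 0.05 s, during which the arm holds its last target.

## Task

Sort the five loose wooden parts lying in the near half of the bench into the three trays: each goes into the tray that has the same kind of part fixed behind it as a sample (round bun feet, square corner blocks, T-shaped drawer guide). Put one part in a bay, never two, standing flat on the bay's floor the same way up as you found it, and leave the tin and the tape measure lying among the parts where they are.

Things in the scene. Friction and masses are not known exactly. Their poses are not given: they have to be found in the camera images.
- foot_a_center (a point): A loose turned wooden bun foot, round from above: 44 mm diameter from 8 to 34 mm up, tapering to 32 mm at its flat top and 34 mm at its foot, 44 mm high, about 45 g, standing upright on the bench. Point at its centre, 22 mm above its underside; z up; its yaw means nothing.
- foot_b_center (a point): The other of the two bun feet, alike: loose turned wooden bun foot, round from above: 44 mm diameter from 8 to 34 mm up, tapering to 32 mm at its flat top and 34 mm at its foot, 44 mm high, about 45 g, standing upright on the bench. Point at its centre, 22 mm above its underside; z up; its yaw means nothing.
- block_a_center (a point): A loose square wooden corner block, 42 x 42 mm from above, 40 mm high, about 50 g, standing on the bench. Point at its centre, 20 mm above its underside; x and y square to its side faces, z up.
- block_b_center (a point): The other of the two corner blocks, alike: loose square wooden corner block, 42 x 42 mm from above, 40 mm high, about 50 g, standing on the bench. Point at its centre, 20 mm above its underside; x and y square to its side faces, z up.
- guide_center (a point): loose wooden drawer guide, an upside-down T: base 42 x 42 mm, 8 mm thick, with an upright rib 14 mm thick (x) and 42 mm long (y) on its middle; 56 mm high in all, 35 g. Grip the rib across its thickness (along the guide's x), fingertips above the base. Point at its centre, 28 mm above its underside; z up; its x within 0.5 rad of world x. Either bay of its tray will do.
- tray_feet: fixed plywood tray for bun feet, a sample bun foot fixed behind it at x +91 mm, y 0 (top at most 62 mm up). Origin: centre of its underside, tab not counted. 130 (x) by 143 mm (y), walls 24 high, 5 thick, floor 6 thick. A middle wall along x parts it into two bays centred at x 0, y +34.5 and -34.5 mm, each 120 (x) by 64 mm (y) inside: close fingers along x. Its +x points away from the robot, within 0.15 rad.
- tray_blocks: fixed plywood tray for corner blocks, a sample corner block fixed behind it at x +91 mm, y 0 (top at most 62 mm up). Origin: centre of its underside, tab not counted. 130 (x) by 143 mm (y), walls 24 high, 5 thick, floor 6 thick. A middle wall along x parts it into two bays centred at x 0, y +34.5 and -34.5 mm, each 120 (x) by 64 mm (y) inside: close fingers along x. Its +x points away from the robot, within 0.15 rad.
- tray_guides: fixed plywood tray for drawer guides, a sample drawer guide fixed behind it at x +91 mm, y 0 (top at most 62 mm up). Origin: centre of its underside, tab not counted. 130 (x) by 143 mm (y), walls 24 high, 5 thick, floor 6 thick. A middle wall along x parts it into two bays centred at x 0, y +34.5 and -34.5 mm, each 120 (x) by 64 mm (y) inside: close fingers along x. Its +x points away from the robot, within 0.15 rad.
- tin_center (a point): bystander: round flat metal tin, 60 mm diameter, 28 mm high, among the parts. Point at its centre, 14 mm above the bench. To be left alone.
- tape_center (a point): bystander: black pocket tape measure with a yellow disc on top, 52 x 50 mm, 30 mm high, among the parts. Point at its centre, 15 mm above the bench. To be left alone.
Things that resemble listed ones, but are neither listed nor needed, are in the scene too. Leave any pink look-alike of the part that bears guide_center alone.

How it is judged:
By the outcome, as a careful person would: the job done as asked, in the order asked, and still so for the second after the job is handed in, with the robot touching nothing.
It also fails if it takes over 128 s, if anything falls off the work surface, if the arm or the gripper's body presses on something with over 40 N, if the wrist force passes 120 N, or if a joint passes its speed limit or range.

## Working session

There is one attempt and no reset: what is moved stays moved. The work goes in short steps, Python scripts to look and compute and a tool call to move; the robot and the scene stay as the last step left them, time stands still between calls to the robot, and variables do not carry over. Pictures are saved under pics/ and viewed, and the job is handed in when it is done.

Besides the shell and the picture viewer there is one more tool, called after "Emit:" as name(argument=value, ...), one argument or row to a line, values as JSON. step_arm: Moves the arm, as the interface text tells. Its arguments: {"type":"object","properties":{"motion":{"type":"array","items":{"type":"array","items":{"type":"number"}}}},"required":["motion"]}

```bash
mkdir -p pics; ls; cat > h.py <<'E'
import numpy as np,cv2
from plant import monitor,eyes,manip
def cam(n):
    f=eyes.grab_frame(n);return f
def save(f,p,s=1.4,crop=None):
    im=f["pixels"][:,:,::-1]
    if crop: im=im[crop[1]:crop[3],crop[0]:crop[2]]
    cv2.imwrite(p,cv2.resize(im,None,fx=s,fy=s,interpolation=cv2.INTER_CUBIC))
def ray(f,uv):
    R=cv2.Rodrigues(np.array(f["rvec"],float))[0];t=np.array(f["tvec"],float).ravel()
    d=R.T@np.linalg.inv(np.array(f["mtx"],float))@np.array([uv[0],uv[1],1.]);return -R.T@t,d
def atz(f,uv,z):
    c,d=ray(f,uv);return c+d*(z-c[2])/d[2]
def tri(f1,u1,f2,u2):
    c1,d1=ray(f1,u1);c2,d2=ray(f2,u2);d1/=np.linalg.norm(d1);d2/=np.linalg.norm(d2)
    A=np.c_[d1,-d2];s=np.linalg.lstsq(A,c2-c1,rcond=None)[0]
    p,q=c1+d1*s[0],c2+d2*s[1];return (p+q)/2,np.linalg.norm(p-q)
def proj(f,P):
    return cv2.projectPoints(np.array(P,float).reshape(-1,3),np.array(f["rvec"],float),np.array(f["tvec"],float),np.array(f["mtx"],float),None)[0].reshape(-1,2)
E
python3 - <<'E'
from h import *
np.set_printoptions(precision=3,suppress=True)
a=cam("top");b=cam("side");save(a,"pics/t0.png");save(b,"pics/s0.png")
print(monitor.state())
for f in(a,b):print(f["mtx"],ray(f,(280,210)))
for n in["foot_a_center","block_a_center","guide_center","tray_feet","tray_blocks","tray_guides","tin_center","tape_center"]:
  for c in("top","side"):
    f=a if c=="top" else b
    z={'f':.022,'b':.02,'g':.028,'t':0}[n[0]]
    print(n,c,[(np.round(d["uv"],1).tolist(),round(d["p"],2),np.round(atz(f,d["uv"],z)[:2],3).tolist()) for d in eyes.pinpoint(n,c)])
E
```

```text
pics
{'time': 0.1, 'joint_pos': array([ 1.224,  0.053,  1.614,  0.   ,  1.476, -0.119]), 'joint_vel': array([-0.001, -0.001, -0.004, -0.   , -0.002,  0.001]), 'joint_efforts': array([  0.001, -39.49 , -37.136,  -0.   ,   0.004,   0.   ]), 'tool_pos': array([0.141, 0.608, 0.23 ]), 'tool_rot': array([-0.   ,  0.114,  0.994, -0.001]), 'contact_force': array([ 0.231, -0.817,  0.898]), 'ft_torque': array([-0.013, -0.016,  0.001]), 'gripper_width': 0.9979550846470951}
[[546.079   0.    287.75 ]
 [  0.    546.079 202.521]
 [  0.      0.      1.   ]] (array([0.217, 0.01 , 1.381]), array([ 0.183,  0.012, -0.983]))
[[457.05    0.    285.081]
 [  0.    457.05  201.807]
 [  0.      0.      1.   ]] (array([0.272, 0.711, 0.758]), array([ 0.222, -0.694, -0.685]))
foot_a_center top [([330.1, 215.4], 0.62, [0.457, -0.1])]
foot_a_center side [([312.7, 197.2], 0.81, [0.449, -0.104])]
block_a_center top [([165.4, 242.9], 0.72, [0.384, 0.312])]
block_a_center side [([285.8, 353.0], 0.85, [0.386, 0.309])]
guide_center top [([244.3, 271.2], 0.85, [0.314, 0.113]), ([291.1, 222.8], 0.6, [0.436, -0.002]), ([3
[... 168 characters left out ...]
, -0.005]), ([344.6, 271.1], 0.71, [0.326, 0.102]), ([340.5, 227.4], 0.63, [0.362, -0.018])]
tray_feet top [([210.8, 145.7], 0.97, [0.644, 0.21]), ([364.6, 146.8], 0.44, [0.645, -0.195])]
tray_feet side [([183.6, 281.5], 0.85, [0.638, 0.212])]
tray_blocks top [([366.5, 145.0], 0.9, [0.65, -0.2])]
tray_blocks side [([252.7, 164.8], 0.8, [0.643, -0.203])]
tray_guides top [([287.9, 152.3], 0.98, [0.628, 0.007])]
tray_guides side [([223.6, 220.4], 0.55, [0.632, 0.02])]
tin_center top [([416.4, 245.9], 0.95, [0.383, -0.321])]
tin_center side []
tape_center top [([249.6, 220.7], 0.64, [0.445, 0.104]), ([165.0, 243.4], 0.41, [0.385, 0.318])]
tape_center side [([288.0, 259.5], 0.62, [0.452, 0.086])]
```

View pics/t0.png

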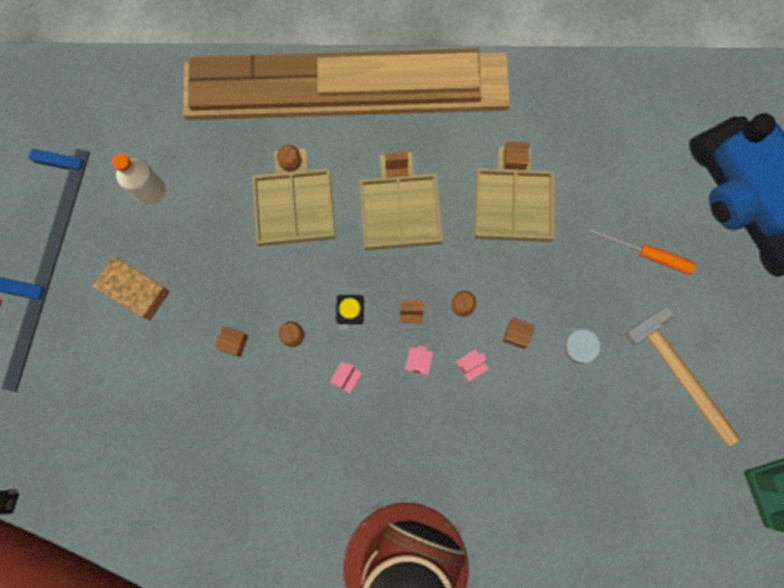

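View pics/s0.png

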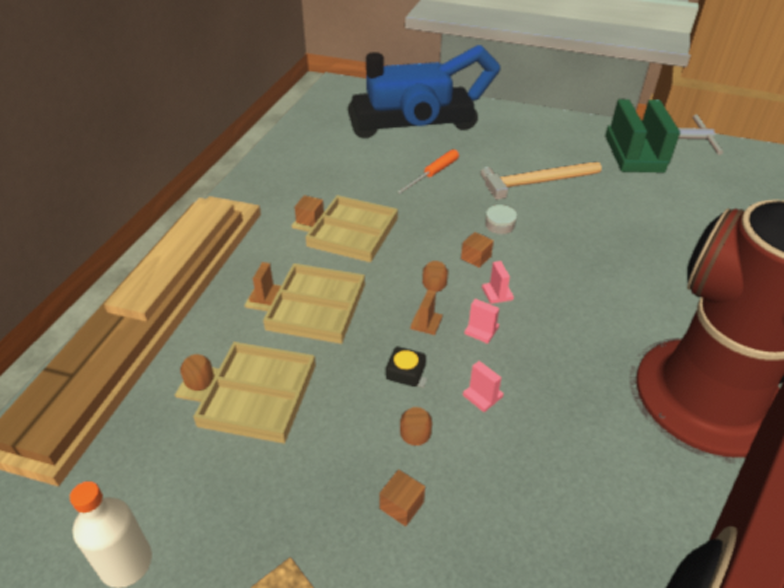

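```bash
cat >> h.py <<'E'
def box(w,d,z0,z1):return np.array([[sx*w/2,sy*d/2,z] for sx in(-1,1) for sy in(-1,1) for z in(z0,z1)])
def ring(r,z):
    a=np.linspace(0,2*np.pi,32,endpoint=False);return np.c_[r*np.cos(a),r*np.sin(a),0*a+z]
MOD={'block':[box(.042,.042,0,.04)],'guide':[box(.042,.042,0,.008),box(.014,.042,.008,.056)],
'foot':[np.r_[ring(.017,0),ring(.022,.008),ring(.022,.034),ring(.016,.044)]]}
S=4
def render(f,kind,x,y,yaw,z=0,off=(0,0),shape=None):
    c,s=np.cos(yaw),np.sin(yaw);R=np.array([[c,-s,0],[s,c,0],[0,0,1]])
    m=np.zeros(shape,np.uint8)
    for p in MOD[kind]:
        q=proj(f,p@R.T+[x,y,z])
        h=cv2.convexHull(((q-off+.5)*S-.5).astype(np.float32))
        cv2.fillConvexPoly(m,np.round(h*16).astype(np.int32),255,shift=4)
    return m
def brown(f):
    hsv=cv2.cvtColor(f["pixels"],cv2.COLOR_RGB2HSV).astype(int)
    return ((hsv[...,0]<20)&(hsv[...,1]>90)&(hsv[...,2]>25)).astype(np.uint8)
def fit(fs,kind,x,y,yaw=0,fz=False,r=26,z0=0.,colmask=brown):
    from scipy.optimize import minimize
    tg=[]
    for f in fs:
        u=proj(f,[[x,y,.025+z0]])[0];o=np.maximum(np.round(u).astype(int)-r,0)
        im=f["pixels"][o[1]:o[1]+2*r,o[0]:o[0]+2*r]
        big=cv2.resize(im,None,fx=S,fy=S,interpolation=cv2.INTER_CUBIC)
        m=colmask({"pixels":big})
        n,l,st,ce=cv2.connectedComponentsWithStats(m)
        if n<2: continue
        ctr=(u-o)*S
        k=1+np.argmin([np.hypot(*(ce[i]-ctr))-(.05*st[i,4]**.5*4) if st[i,4]>300 else 1e9 for i in range(1,n)])
        tg.append((f,o,(l==k).astype(np.uint8)*255))
    def cost(v):
        s=0
        for f,o,m in tg:
            q=render(f,kind,v[0]/100,v[1]/100,v[2]*.3,(v[3]/100 if fz else z0),o,m.shape)
            s+=1-(np.minimum(q,m).sum()/np.maximum(q,m).sum())
        return s/len(tg)
    best=None
    for dy in ((0,) if kind=='foot' else (-1.2,-.6,0,.6,1.2)):
        v0=np.array([x*100,y*100,yaw/.3+dy,z0*100]);v0=v0 if fz else v0[:3]
        sim=np.vstack([v0]+[v0+np.eye(len(v0))[i]*.8 for i in range(len(v0))])
        r_=minimize(cost,v0,method='Nelder-Mead',options=dict(initial_simplex=sim,xatol=.01,fatol=1e-4,maxiter=300))
        if best is None or r_.fun<best.fun:best=r_
    v=best.x
    return dict(xy=(v[:2]/100).round(4).tolist(),yaw=round(v[2]*.3,3),z=round(v[3]/100,4) if fz else z0,cost=round(best.fun,3))
E
python3 - <<'E'
from h import *
a=cam("top");b=cam("side")
save(a,"pics/t1.png",4,(150,200,350,290)) ; save(b,"pics/s1.png",3.5,(250,145,400,310)); save(a,"pics/t2.png",3.5,(170,95,405,185));save(b,"pics/s2.png",3.5,(115,130,290,320))
save(a,"pics/t3.png",4,(270,200,420,290))
import pickle;pickle.dump((a,b),open("ab.pkl","wb"))
for n,k,x,y in [("foot1",'foot',.45,-.1),("foot2",'foot',.4,.2),("block1",'block',.385,.31),("block2",'block',.39,-.205),("guide",'guide',.436,-.004)]:
    print(n,fit([a,b],k,x,y),fit([a,b],k,x,y,fz=True),fit([a],k,x,y),fit([b],k,x,y))
E
```

```text
foot1 {'xy': [0.4546, -0.1022], 'yaw': np.float64(0.137), 'z': 0.0, 'cost': np.float64(0.223)} {'xy': [0.4549, -0.1023], 'yaw': np.float64(0.023), 'z': np.float64(-0.0005), 'cost': np.float64(0.222)} {'xy': [0.454, -0.1009], 'yaw': np.float64(-0.047), 'z': 0.0, 'cost': np.float64(0.131)} {'xy': [0.4551, -0.102], 'yaw': np.float64(-0.075), 'z': 0.0, 'cost': np.float64(0.313)}
foot2 {'xy': [0.3972, 0.2059], 'yaw': np.float64(0.002), 'z': 0.0, 'cost': np.float64(0.098)} {'xy': [0.3969, 0.2057], 'yaw': np.float64(0.019), 'z': np.float64(-0.0004), 'cost': np.float64(0.097)} {'xy': [0.397, 0.2071], 'yaw': np.float64(0.138), 'z': 0.0, 'cost': np.float64(0.14)} {'xy': [0.3972, 0.2052], 'yaw': np.float64(-0.039), 'z': 0.0, 'cost': np.float64(0.053)}
block1 {'xy': [0.383, 0.3129], 'yaw': np.float64(-0.296), 'z': 0.0, 'cost': np.float64(0.098)} {'xy': [0.3827, 0.312], 'yaw': np.float64(-0.315), 'z': np.float64(-0.0006), 'cost': np.float64(0.096)} {'xy': [0.3827, 0.3139], 'yaw': np.float64(1.205), 'z': 0.0, 'cost': np.float64(0.111)} {'xy': [0.3832, 0.3122], 'yaw': np.float64(-0.234), 'z': 0.0, 'cost': np.float64(0.071)}
block2 {'xy': [0.402, -0.2001], 'yaw': np.float64(-0.303), 'z': 0.0, 'cost': np.float64(0.095)} {'xy': [0.4024, -0.2006], 'yaw': np.float64(-0.289), 'z': np.float64(-0.001), 'cost': np.float64(0.095)} {'xy': [0.4014, -0.2004], 'yaw': np.float64(-0.417), 'z': 0.0, 'cost': np.float64(0.11)} {'xy': [0.4024, -0.2006], 'yaw': np.float64(-0.25), 'z': 0.0, 'cost': np.float64(0.06)}
guide {'xy': [0.4425, -0.009], 'yaw': np.float64(-0.017), 'z': 0.0, 'cost': np.float64(0.173)} {'xy': [0.4424, -0.0083], 'yaw': np.float64(-0.017), 'z': np.float64(0.0011), 'cost': np.float64(0.172)} {'xy': [0.4419, -0.0083], 'yaw': np.float64(0.01), 'z': 0.0, 'cost': np.float64(0.078)} {'xy': [0.4431, -0.0094], 'yaw': np.float64(-0.003), 'z': 0.0, 'cost': np.float64(0.259)}
```

View pics/t1.png

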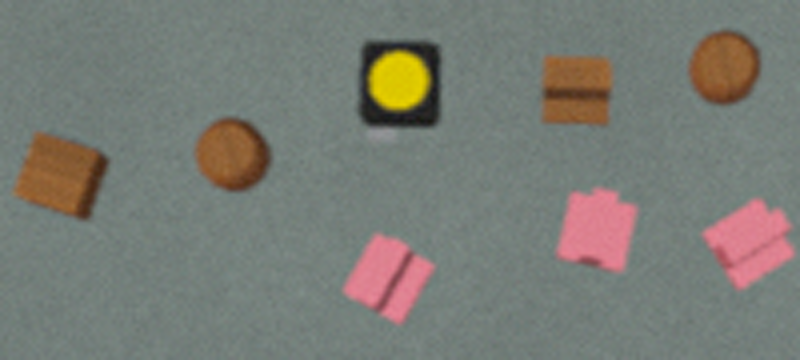

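View pics/s1.png

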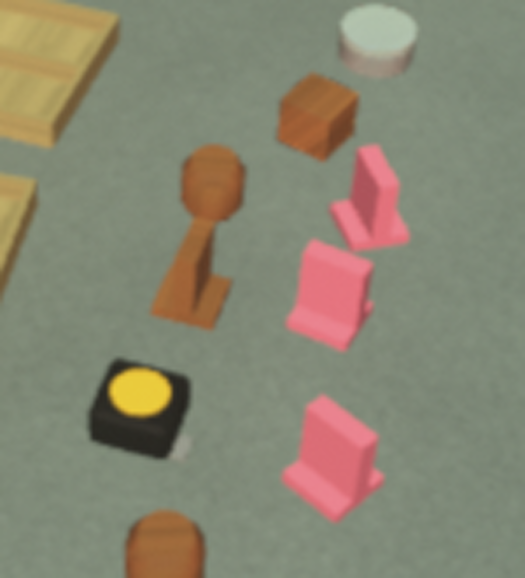

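View pics/t2.png

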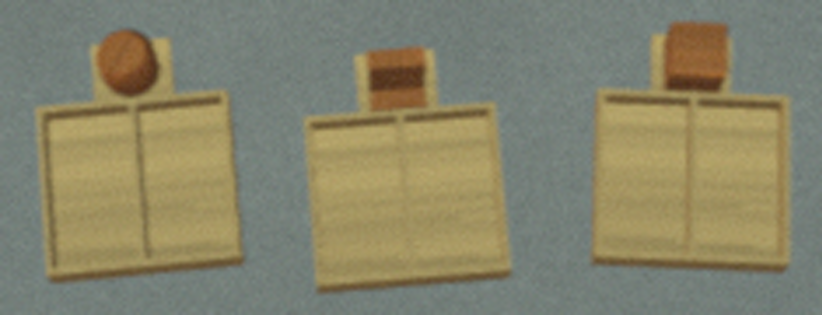

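View pics/s2.png

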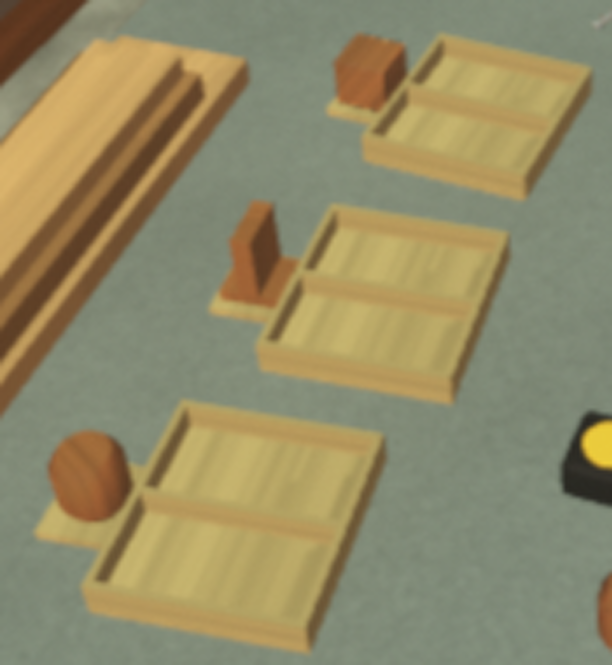

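View pics/t3.png

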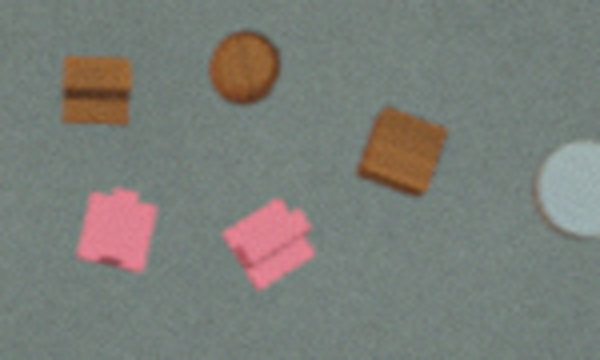

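```bash
cat > tr.py <<'E'
from h import *
import pickle
from scipy.optimize import least_squares
a,b=pickle.load(open("ab.pkl","rb"))
C=np.array([[65,71.5,24],[65,-71.5,24],[-65,-71.5,24],[-65,71.5,24]])/1000
# order: far-left, far-right, near-right, near-left
T={'feet':[(38,107),(226,93),(242,258),(50,270)],'guides':[(306,116),(493,103),(510,270),(318,283)],'blocks':[(600,90),(789,98),(787,264),(593,258)]}
Sd={'feet':[(85,590),(183,402),(385,434),(310,632)],'guides':[(259,346),(333,206),(509,234),(452,380)],'blocks':[(364,147),(440,36),(592,68),(526,180)]}
ims=[a["pixels"][:,:,::-1].copy(),b["pixels"][:,:,::-1].copy()]
ims=[cv2.resize(i,None,fx=3,fy=3,interpolation=cv2.INTER_CUBIC) for i in ims]
res={}
for k in T:
    t=np.array(T[k])/3.5+[170,95]-.35; s=np.array(Sd[k])/3.5+[115,130]-.35
    s=s  # far-left (x+,y+) first
    s=np.array([s[0],s[1],s[2],s[3]])
    def f(v,w=(1,1)):
        c,q=np.cos(v[2]),np.sin(v[2]);R=np.array([[c,-q,0],[q,c,0],[0,0,1]])
        P=C@R.T+[v[0],v[1],v[3] if len(v)>3 else 0]
        return np.r_[((proj(a,P)-t)*w[0]).ravel(),((proj(b,P)-s)*w[1]).ravel()]
    for w in((1,1),(1,0),(0,1)):
        r=least_squares(f,[.64,{'feet':.2,'guides':0,'blocks':-.2}[k],0],kwargs=dict(w=w));print(k,w,r.x.round(4),np.sqrt((r.fun**2).mean()).round(2))
        if w==(1,1):res[k]=r.x
    print(' z free',least_squares(f,[*res[k],0.]).x.round(4))
    x,y,th=res[k];R=np.array([[np.cos(th),-np.sin(th)],[np.sin(th),np.cos(th)]])
    for q in(.0345,-.0345):print('  bay',(R@[0,q]+[x,y]).round(4))
    for q,h in [((65,71.5,65,-71.5),.024)]:
        for f_,im in((a,ims[0]),(b,ims[1])):
            P=np.c_[(C[:,:2]@R.T+[x,y]),np.full(4,.024)]
            cv2.polylines(im,[np.round((proj(f_,P)+.5)*3-.5).astype(int)],True,(0,0,255),1)
cv2.imwrite("pics/trov.png",ims[0][280:560,500:1230]);cv2.imwrite("pics/trov2.png",ims[1][390:970,330:880])
E
python3 tr.py
```

```text
feet (1, 1) [0.6342 0.2116 0.11  ] 0.72
feet (1, 0) [0.6351 0.2105 0.0967] 0.52
feet (0, 1) [0.6335 0.2126 0.1188] 0.16
 z free [ 0.6353  0.2107  0.11   -0.003 ]
  bay [0.6305 0.2459]
  bay [0.638  0.1773]
guides (1, 1) [0.6277 0.0132 0.0896] 0.46
guides (1, 0) [0.6281 0.0127 0.0846] 0.32
guides (0, 1) [0.6271 0.014  0.0945] 0.24
 z free [ 0.6283  0.0124  0.0896 -0.0021]
  bay [0.6246 0.0475]
  bay [ 0.6308 -0.0212]
blocks (1, 1) [ 0.6417 -0.1971 -0.0279] 0.77
blocks (1, 0) [ 0.6417 -0.1984 -0.0384] 0.25
blocks (0, 1) [ 0.641  -0.1938 -0.0129] 0.46
 z free [ 0.6431 -0.1991 -0.0279 -0.0044]
  bay [ 0.6427 -0.1626]
  bay [ 0.6407 -0.2316]
```

View pics/trov.png

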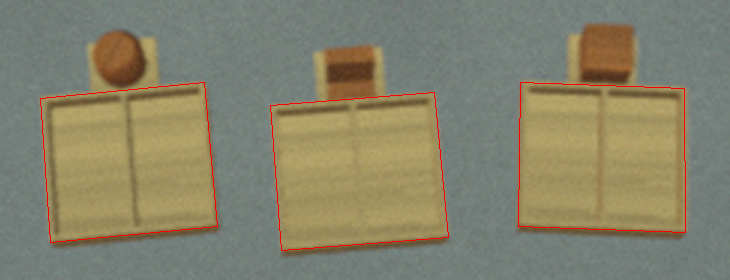

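View pics/trov2.png

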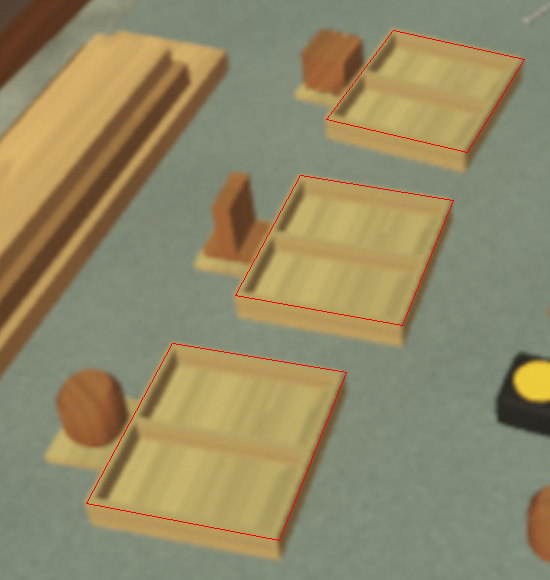

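Emit:
step_arm(
  motion=[
    [0.512, -0.806, -0.2, 0, 0, -0.824, 40],
    [0.512, -0.806, -0.2, 0, 0, -0.824, 40],
    [0.512, -0.806, -0.2, 0, 0, -0.824, 40],
    [0.512, -0.806, -0.2, 0, 0, -0.824, 40],
    [0.512, -0.806, -0.2, 0, 0, -0.824, 40],
    [0.512, -0.806, -0.2, 0, 0, -0.824, 40],
    [0.512, -0.806, -0.2, 0, 0, -0.824, 40],
    [0.512, -0.806, -0.2, 0, 0, -0.824, 40],
    [0.512, -0.806, -0.2, 0, 0, -0.824, 40],
    [0.512, -0.806, -0.2, 0, 0, -0.824, 40],
  ],
)

```text
time: 2.0
tool_pos: [0.3981, 0.2035, 0.1311]
tool_rot: [0.0, 0.669, 0.743, 0.0]
contact_force: [-0.3, 0.8, -0.6]
gripper_width: 0.844
```

Emit:
step_arm(
  motion=[
    [0, 0, 0, 0, 0, 0, 40],
    [0, 0, -0.06, 0, 0, 0, 40],
    [0, 0, -0.12, 0, 0, 0, 40],
    [0, 0, -0.16, 0, 0, 0, 40],
    [0, 0, -0.18, 0, 0, 0, 40],
  ],
)

```text
time: 2.5
tool_pos: [0.3955, 0.206, 0.0394]
tool_rot: [-0.001, 0.668, 0.744, -0.001]
contact_force: [0.4, -0.0, -0.0]
gripper_width: 0.844
```

```bash
python3 - <<'E'
from h import *
a=cam("top");b=cam("side")
print(monitor.state()["tool_pos"],monitor.state()["gripper_width"])
save(a,"pics/t4.png",4,(150,190,300,290)) ; save(b,"pics/s4.png",4,(220,180,400,330))
E
```

```text
[0.39588661 0.20600886 0.04012908] 0.8392332979086156
```

View pics/t4.png

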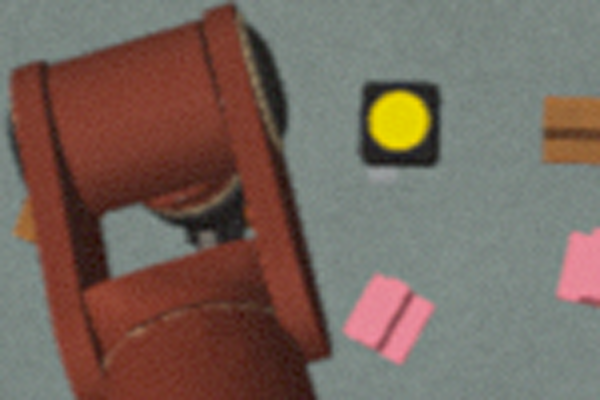

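View pics/s4.png

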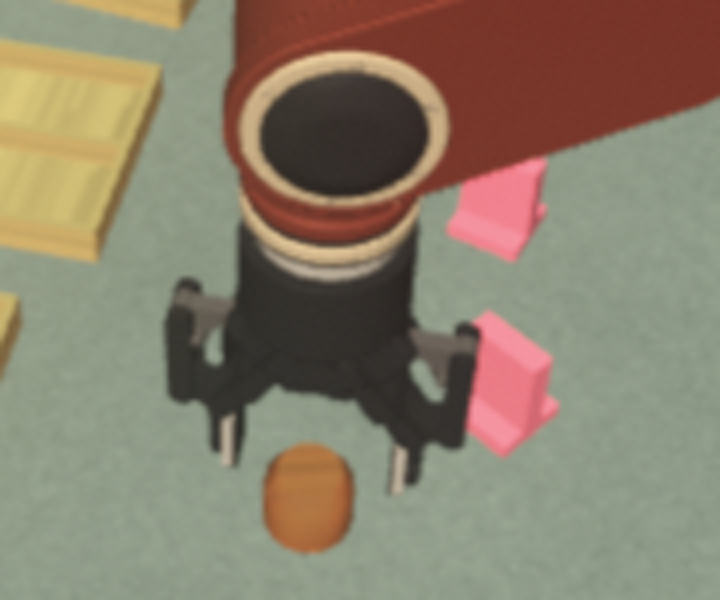

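Emit:
step_arm(
  motion=[
    [0, 0, -0.04, 0, 0, 0, 40],
    [0, 0, -0.074, 0, 0, 0, 40],
    [0, 0, -0.074, 0, 0, 0, 40],
    [0, 0, -0.074, 0, 0, 0, 160],
    [0, 0, -0.074, 0, 0, 0, 255],
    [0, 0, -0.074, 0, 0, 0, 255],
    [0, 0, -0.074, 0, 0, 0, 255],
    [0, 0, -0.074, 0, 0, 0, 255],
    [0, 0, -0.074, 0, 0, 0, 255],
    [0, 0, -0.074, 0, 0, 0, 255],
  ],
)

```text
time: 3.6
tool_pos: [0.3989, 0.2065, 0.0064]
tool_rot: [0.001, 0.668, 0.744, 0.002]
contact_force: [-0.8, 0.5, 6.7]
gripper_width: 0.496
```

Emit:
step_arm(
  motion=[
    [0, 0, 0.02, 0, 0, 0, 255],
    [0, 0, 0.08, 0, 0, 0, 255],
    [0, 0, 0.16, 0, 0, 0, 255],
    [0, 0, 0.24, 0, 0, 0, 255],
    [0.1, 0.02, 0.24, 0, 0, 0, 255],
    [0.2, 0.04, 0.24, 0, 0, 0, 255],
    [0.3, 0.05, 0.24, 0, 0, 0, 255],
    [0.4, 0.07, 0.24, 0, 0, 0, 255],
    [0.467, 0.08, 0.24, 0, 0, 0, 255],
    [0.467, 0.08, 0.24, 0, 0, 0, 255],
  ],
)

```text
time: 4.6
tool_pos: [0.6342, 0.2457, 0.1241]
tool_rot: [0.0, 0.669, 0.743, 0.0]
contact_force: [-0.3, -0.5, -1.0]
gripper_width: 0.499
```

```bash
python3 - <<'E'
from h import *
a=cam("top");b=cam("side")
s=monitor.state();print(s["tool_pos"],s["gripper_width"],s["contact_force"])
save(b,"pics/s5.png",4,(100,150,280,310))
E
```

```text
[0.63063821 0.24568492 0.12399704] 0.4942756413128027 [-0.83174315  1.3456533  -0.36718526]
```

View pics/s5.png

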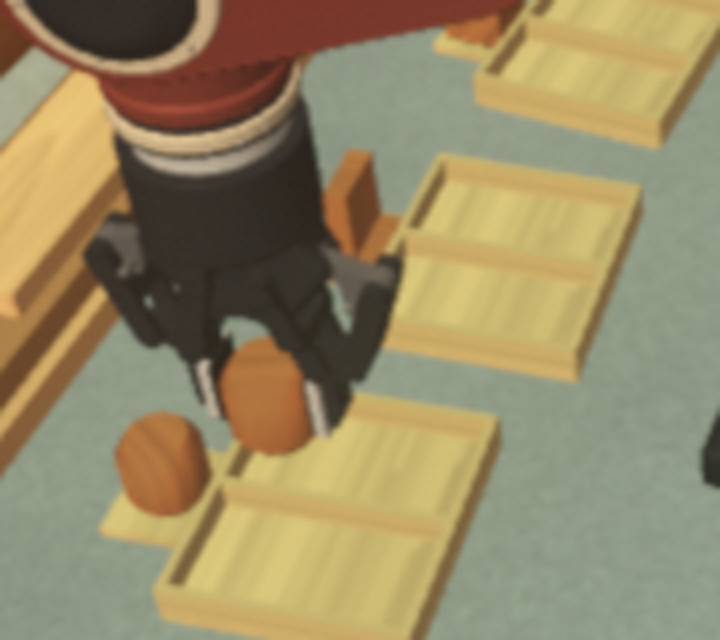

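Emit:
step_arm(
  motion=[
    [-0.016, 0, -0.06, 0, 0, 0, 255],
    [-0.016, 0, -0.12, 0, 0, 0, 255],
    [-0.016, 0, -0.17, 0, 0, 0, 255],
    [-0.016, 0, -0.2, 0, 0, 0, 255],
    [-0.016, 0, -0.215, 0, 0, 0, 255],
    [-0.016, 0, -0.222, 0, 0, 0, 255],
    [-0.016, 0, -0.222, 0, 0, 0, 255],
    [-0.016, 0, -0.222, 0, 0, 0, 255],
  ],
)

```text
time: 5.5
tool_pos: [0.6237, 0.2461, 0.0149]
tool_rot: [0.001, 0.668, 0.744, 0.001]
contact_force: [0.4, 0.1, -0.4]
gripper_width: 0.494
```

Emit:
step_arm(
  motion=[
    [0, 0, -0.003, 0, 0, 0, 255],
    [0, 0, -0.005, 0, 0, 0, 255],
    [0, 0, -0.005, 0, 0, 0, 255],
    [0, 0, -0.005, 0, 0, 0, 255],
  ],
)

```text
time: 5.9
tool_pos: [0.6236, 0.2461, 0.0125]
tool_rot: [0.0, 0.668, 0.744, 0.001]
contact_force: [-2.3, 0.1, 5.6]
gripper_width: 0.493
```

Emit:
step_arm(
  motion=[
    [0, 0, 0, 0, 0, 0, 120],
    [0, 0, 0, 0, 0, 0, 85],
    [0, 0, 0, 0, 0, 0, 85],
    [0, 0, 0, 0, 0, 0, 85],
    [0, 0, 0.03, 0, 0, 0, 85],
    [0, 0, 0.08, 0, 0, 0, 85],
    [0, 0, 0.15, 0, 0, 0, 85],
    [0, 0, 0.23, 0, 0, 0, 85],
    [0, 0, 0.23, 0, 0, 0, 40],
  ],
)

```text
time: 6.8
tool_pos: [0.6273, 0.2472, 0.1354]
tool_rot: [0.004, 0.668, 0.744, 0.006]
contact_force: [1.3, 1.3, 1.6]
gripper_width: 0.817
```

Emit:
step_arm(
  motion=[
    [-0.08, 0.02, 0, 0, 0, -0.07, 20],
    [-0.18, 0.05, 0, 0, 0, -0.15, 20],
    [-0.28, 0.08, 0, 0, 0, -0.2, 20],
    [-0.37, 0.1, 0, 0, 0, -0.27, 20],
    [-0.45, 0.12, 0, 0, 0, -0.27, 20],
    [-0.479, 0.133, 0, 0, 0, -0.27, 20],
    [-0.479, 0.133, -0.04, 0, 0, -0.27, 20],
    [-0.479, 0.133, -0.1, 0, 0, -0.27, 20],
    [-0.479, 0.133, -0.15, 0, 0, -0.27, 20],
    [-0.479, 0.133, -0.15, 0, 0, -0.27, 20],
  ],
)

```text
time: 7.8
tool_pos: [0.381, 0.3108, 0.0474]
tool_rot: [-0.0, 0.804, 0.594, -0.004]
contact_force: [-0.5, -0.7, -0.7]
gripper_width: 0.922
```

```bash
python3 - <<'E'
from h import *
a=cam("top");b=cam("side")
s=monitor.state();print(s["tool_pos"],s["tool_rot"],s["gripper_width"],s["contact_force"])
save(b,"pics/s6.png",3,(100,220,370,410)); save(a,"pics/t6.png",3,(120,90,320,290))
print(fit([a,b],'foot',.6225,.246,z0=.006))
E
```

```text
[0.38360005 0.31234275 0.05120623] [ 6.25284277e-05  8.04309970e-01  5.94209947e-01 -8.58097768e-05] 0.9240638125702185 [-0.41808624  0.062217   -0.56599264]
{'xy': [0.6227, 0.2464], 'yaw': np.float64(0.164), 'z': 0.006, 'cost': np.float64(0.053)}
```

View pics/s6.png

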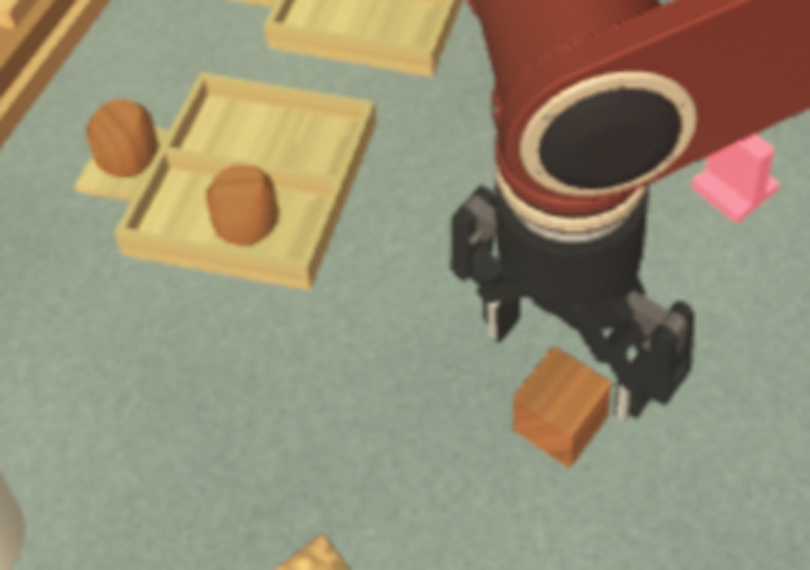

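View pics/t6.png

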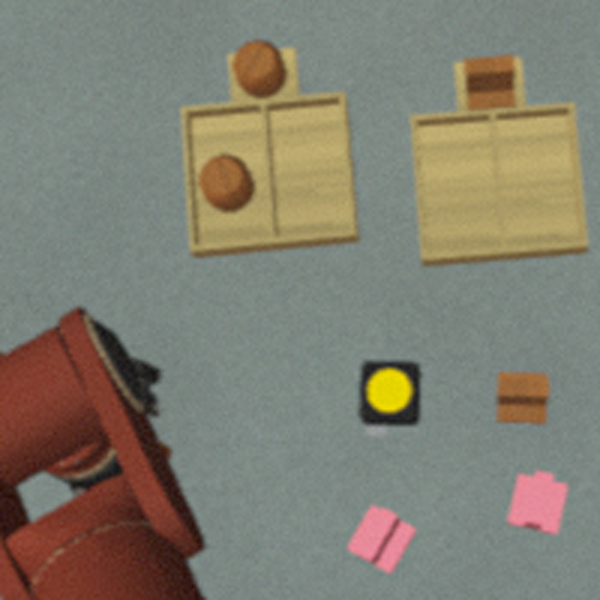

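Emit:
step_arm(
  motion=[
    [0, 0, -0.05, 0, 0, 0, 20],
    [0, 0, -0.092, 0, 0, 0, 20],
    [0, 0, -0.092, 0, 0, 0, 20],
    [0, 0, -0.092, 0, 0, 0, 120],
    [0, 0, -0.092, 0, 0, 0, 255],
    [0, 0, -0.092, 0, 0, 0, 255],
    [0, 0, -0.092, 0, 0, 0, 255],
    [0, 0, -0.092, 0, 0, 0, 255],
    [0, 0, -0.092, 0, 0, 0, 255],
    [0, 0, -0.092, 0, 0, 0, 255],
  ],
)

```text
time: 8.9
tool_pos: [0.3849, 0.3134, 0.007]
tool_rot: [0.0, 0.804, 0.594, 0.002]
contact_force: [-0.1, -0.4, 7.4]
gripper_width: 0.48
```

Emit:
step_arm(
  motion=[
    [0, 0, 0.02, 0, 0, 0, 255],
    [0, 0, 0.08, 0, 0, 0, 255],
    [0, 0, 0.16, 0, 0, 0, 255],
    [0, -0.03, 0.24, 0, 0, 0, 255],
    [0.04, -0.11, 0.26, 0, 0, 0.04, 255],
    [0.08, -0.19, 0.26, 0, 0, 0.08, 255],
    [0.12, -0.27, 0.26, 0, 0, 0.12, 255],
    [0.16, -0.35, 0.26, 0, 0, 0.16, 255],
    [0.2, -0.43, 0.26, 0, 0, 0.18, 255],
    [0.24, -0.5, 0.26, 0, 0, 0.18, 255],
  ],
)

```text
time: 9.9
tool_pos: [0.5034, 0.0603, 0.1354]
tool_rot: [0.0, 0.717, 0.697, 0.0]
contact_force: [1.1, 0.6, 0.3]
gripper_width: 0.482
```

Emit:
step_arm(
  motion=[
    [0.04, -0.08, 0, 0, 0, 0, 255],
    [0.08, -0.16, 0, 0, 0, 0, 255],
    [0.12, -0.24, 0, 0, 0, 0, 255],
    [0.16, -0.32, 0, 0, 0, 0, 255],
    [0.2, -0.4, 0, 0, 0, 0, 255],
    [0.23, -0.48, 0, 0, 0, 0, 255],
    [0.25, -0.54, 0, 0, 0, 0, 255],
    [0.26, -0.588, 0, 0, 0, 0, 255],
    [0.26, -0.588, 0, 0, 0, 0, 255],
    [0.26, -0.588, 0, 0, 0, 0, 255],
  ],
)

```text
time: 10.9
tool_pos: [0.6328, -0.2316, 0.1348]
tool_rot: [-0.001, 0.717, 0.697, 0.0]
contact_force: [-0.2, 0.8, -1.5]
gripper_width: 0.483
```

```bash
python3 - <<'E'
from h import *
b=cam("side")
s=monitor.state();print(s["time"],s["tool_pos"],s["tool_rot"],s["gripper_width"],s["contact_force"])
save(b,"pics/s7.png",4,(180,60,320,210))
E
```

```text
10.95 [ 0.63274231 -0.23095225  0.13477594] [-4.89665344e-04  7.16898403e-01  6.97177480e-01  4.26172410e-05] 0.4863336545064404 [ 0.98615611 -1.13272676 -1.6480185 ]
```

View pics/s7.png

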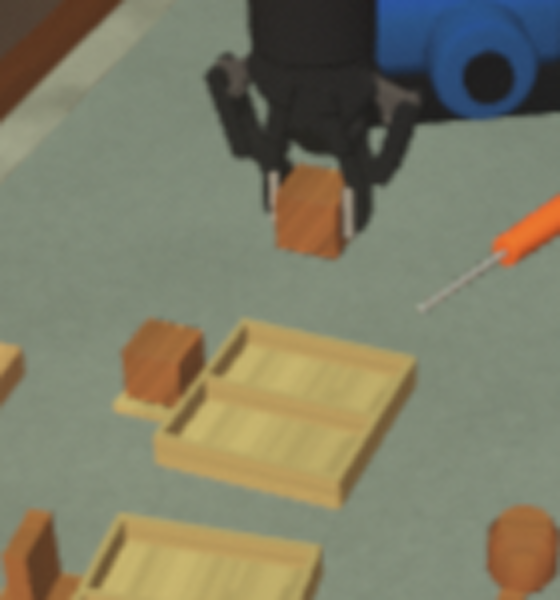

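Emit:
step_arm(
  motion=[
    [0, 0, -0.07, 0, 0, 0, 255],
    [0, 0, -0.14, 0, 0, 0, 255],
    [0, 0, -0.19, 0, 0, 0, 255],
    [0, 0, -0.22, 0, 0, 0, 255],
    [0, 0, -0.235, 0, 0, 0, 255],
    [0, 0, -0.242, 0, 0, 0, 255],
    [0, 0, -0.246, 0, 0, 0, 255],
    [0, 0, -0.247, 0, 0, 0, 255],
    [0, 0, -0.247, 0, 0, 0, 255],
  ],
)

```text
time: 11.85
tool_pos: [0.6342, -0.232, 0.0131]
tool_rot: [0.001, 0.717, 0.697, 0.001]
contact_force: [-0.7, 1.3, 3.5]
gripper_width: 0.485
```

Emit:
step_arm(
  motion=[
    [0, 0, 0, 0, 0, 0, 120],
    [0, 0, 0, 0, 0, 0, 85],
    [0, 0, 0, 0, 0, 0, 85],
    [0, 0, 0, 0, 0, 0, 85],
    [0, 0, 0.03, 0, 0, 0, 85],
    [0, 0, 0.08, 0, 0, 0, 85],
    [0, 0, 0.15, 0, 0, 0, 85],
    [0, 0, 0.23, 0, 0, 0, 85],
    [0, 0, 0.23, 0, 0, 0, 40],
  ],
)

```text
time: 12.75
tool_pos: [0.6375, -0.2337, 0.1359]
tool_rot: [0.007, 0.717, 0.697, 0.002]
contact_force: [-0.1, -0.5, 0.7]
gripper_width: 0.82
```

Emit:
step_arm(
  motion=[
    [-0.08, 0.02, 0, 0, 0, -0.07, 30],
    [-0.18, 0.04, 0, 0, 0, -0.13, 30],
    [-0.28, 0.05, 0, 0, 0, -0.18, 30],
    [-0.37, 0.06, 0, 0, 0, -0.18, 30],
    [-0.44, 0.062, 0, 0, 0, -0.18, 30],
    [-0.462, 0.062, 0, 0, 0, -0.18, 30],
    [-0.462, 0.062, -0.04, 0, 0, -0.18, 30],
    [-0.462, 0.062, -0.1, 0, 0, -0.18, 30],
    [-0.462, 0.062, -0.153, 0, 0, -0.18, 30],
    [-0.462, 0.062, -0.153, 0, 0, -0.18, 30],
  ],
)

```text
time: 13.75
tool_pos: [0.4, -0.199, 0.0466]
tool_rot: [-0.003, 0.804, 0.594, -0.001]
contact_force: [0.7, 0.7, -0.9]
gripper_width: 0.884
```

```bash
python3 - <<'E'
from h import *
a=cam("top");b=cam("side")
s=monitor.state();print(s["time"],s["tool_pos"],s["tool_rot"],s["gripper_width"],s["contact_force"])
save(b,"pics/s8.png",3,(190,100,400,270)); save(a,"pics/t8.png",3,(240,90,440,290))
print(fit([a,b],'block',.633,-.231,z0=.006))
E
```

```text
13.85 [ 0.40253341 -0.20079659  0.05028068] [-1.05332747e-04  8.04207315e-01  5.94348873e-01  1.23713896e-05] 0.8792889141539398 [ 0.57101399 -0.32663563  0.68840692]
{'xy': [0.6342, -0.2327], 'yaw': np.float64(-0.021), 'z': 0.006, 'cost': np.float64(0.102)}
```

View pics/s8.png

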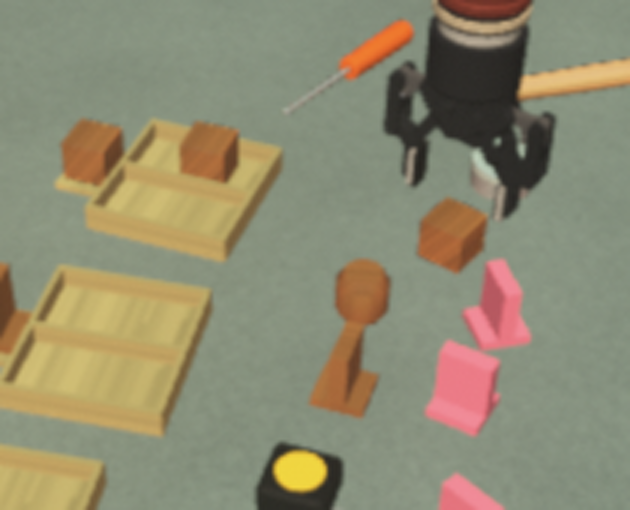

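View pics/t8.png

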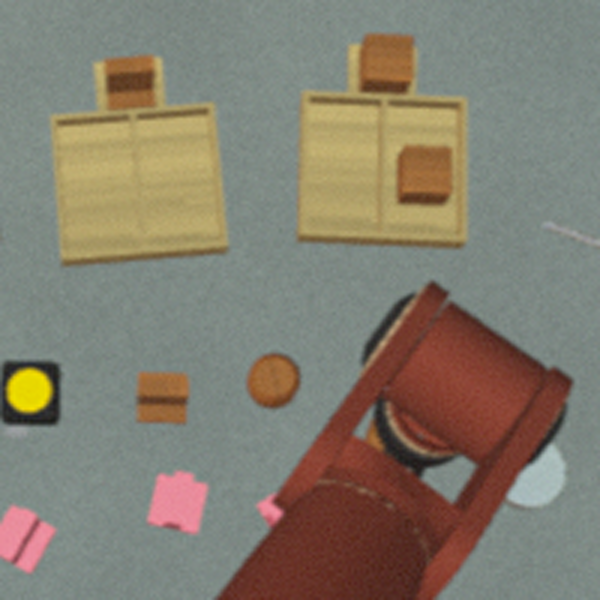

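Emit:
step_arm(
  motion=[
    [0, 0, -0.05, 0, 0, 0, 30],
    [0, 0, -0.09, 0, 0, 0, 30],
    [0, 0, -0.09, 0, 0, 0, 30],
    [0, 0, -0.09, 0, 0, 0, 120],
    [0, 0, -0.09, 0, 0, 0, 255],
    [0, 0, -0.09, 0, 0, 0, 255],
    [0, 0, -0.09, 0, 0, 0, 255],
    [0, 0, -0.09, 0, 0, 0, 255],
    [0, 0, -0.09, 0, 0, 0, 255],
  ],
)

```text
time: 14.75
tool_pos: [0.4039, -0.2019, 0.0072]
tool_rot: [0.002, 0.804, 0.594, 0.001]
contact_force: [-0.8, 0.4, 6.2]
gripper_width: 0.48
```

Emit:
step_arm(
  motion=[
    [0, 0, 0.02, 0, 0, 0, 255],
    [0, 0, 0.08, 0, 0, 0, 255],
    [0, 0, 0.16, 0, 0, 0, 255],
    [0.04, 0.01, 0.24, 0, 0, 0.04, 255],
    [0.12, 0.03, 0.24, 0, 0, 0.08, 255],
    [0.22, 0.04, 0.24, 0, 0, 0.14, 255],
    [0.32, 0.06, 0.24, 0, 0, 0.18, 255],
    [0.41, 0.07, 0.24, 0, 0, 0.18, 255],
    [0.465, 0.077, 0.24, 0, 0, 0.18, 255],
    [0.465, 0.077, 0.24, 0, 0, 0.18, 255],
  ],
)

```text
time: 15.75
tool_pos: [0.6372, -0.1614, 0.1252]
tool_rot: [0.0, 0.716, 0.698, 0.0]
contact_force: [0.2, -0.0, -0.5]
gripper_width: 0.483
```

Emit:
step_arm(
  motion=[
    [0, 0, -0.06, 0, 0, 0, 255],
    [0, 0, -0.12, 0, 0, 0, 255],
    [0, 0, -0.17, 0, 0, 0, 255],
    [0, 0, -0.2, 0, 0, 0, 255],
    [0, 0, -0.215, 0, 0, 0, 255],
    [0, 0, -0.222, 0, 0, 0, 255],
    [0, 0, -0.226, 0, 0, 0, 255],
    [0, 0, -0.227, 0, 0, 0, 255],
    [0, 0, -0.227, 0, 0, 0, 255],
  ],
)

```text
time: 16.65
tool_pos: [0.6355, -0.1626, 0.0132]
tool_rot: [0.001, 0.717, 0.697, 0.0]
contact_force: [-3.1, 0.8, 5.7]
gripper_width: 0.481
```

Release and rise.

Emit:
step_arm(
  motion=[
    [0, 0, 0, 0, 0, 0, 120],
    [0, 0, 0, 0, 0, 0, 85],
    [0, 0, 0, 0, 0, 0, 85],
    [0, 0, 0, 0, 0, 0, 85],
    [0, 0, 0.03, 0, 0, 0, 85],
    [0, 0, 0.08, 0, 0, 0, 85],
    [0, 0, 0.15, 0, 0, 0, 85],
    [0, 0, 0.23, 0, 0, 0, 85],
    [0, 0, 0.23, 0, 0, 0, 50],
  ],
)

```text
time: 17.55
tool_pos: [0.6392, -0.1638, 0.1358]
tool_rot: [0.006, 0.717, 0.697, 0.003]
contact_force: [1.0, 0.9, 1.2]
gripper_width: 0.802
```

Emit:
step_arm(
  motion=[
    [-0.08, 0.03, 0, 0, 0, 0.03, 50],
    [-0.18, 0.06, 0, 0, 0, 0.06, 50],
    [-0.28, 0.09, 0, 0, 0, 0.09, 50],
    [-0.34, 0.12, 0, 0, 0, 0.09, 50],
    [-0.36, 0.12, 0, 0, 0, 0.09, 50],
    [-0.36, 0.12, -0.04, 0, 0, 0.09, 50],
    [-0.36, 0.12, -0.1, 0, 0, 0.09, 50],
    [-0.36, 0.12, -0.153, 0, 0, 0.09, 50],
    [-0.36, 0.12, -0.153, 0, 0, 0.09, 50],
  ],
)

```text
time: 18.45
tool_pos: [0.4522, -0.1014, 0.0465]
tool_rot: [-0.003, 0.668, 0.744, -0.001]
contact_force: [-0.4, -0.2, -0.8]
gripper_width: 0.799
```

```bash
python3 - <<'E'
from h import *
a=cam("top");b=cam("side")
s=monitor.state();print(s["time"],s["tool_pos"],s["tool_rot"],s["gripper_width"],s["contact_force"])
save(b,"pics/s9.png",3,(190,100,400,270))
print(fit([a,b],'block',.633,-.162,z0=.006))
E
```

```text
18.55 [ 0.45513952 -0.10250161  0.05033926] [ 1.71535915e-05  6.68330604e-01  7.43864372e-01 -7.37688536e-06] 0.8019800785482429 [0.24532593 0.22998451 0.52110604]
{'xy': [0.6349, -0.1607], 'yaw': np.float64(-0.046), 'z': 0.006, 'cost': np.float64(0.278)}
```

View pics/s9.png

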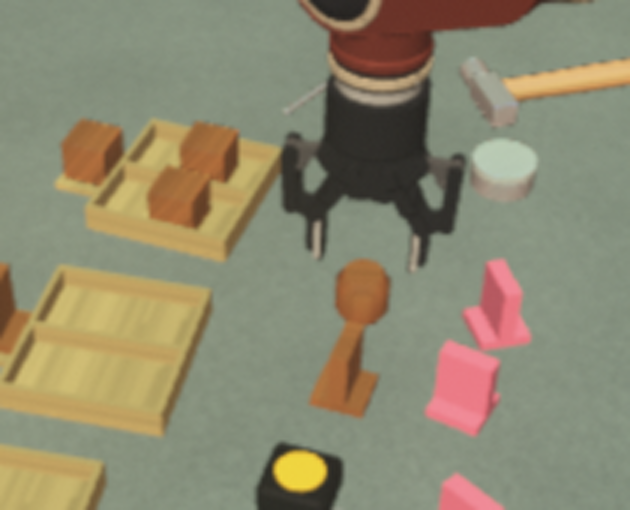

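Emit:
step_arm(
  motion=[
    [0, 0, -0.05, 0, 0, 0, 50],
    [0, 0, -0.092, 0, 0, 0, 50],
    [0, 0, -0.092, 0, 0, 0, 50],
    [0, 0, -0.092, 0, 0, 0, 140],
    [0, 0, -0.092, 0, 0, 0, 255],
    [0, 0, -0.092, 0, 0, 0, 255],
    [0, 0, -0.092, 0, 0, 0, 255],
    [0, 0, -0.092, 0, 0, 0, 255],
    [0, 0, -0.092, 0, 0, 0, 255],
  ],
)

```text
time: 19.45
tool_pos: [0.4568, -0.103, 0.0064]
tool_rot: [0.002, 0.668, 0.744, 0.001]
contact_force: [-0.2, -0.2, 7.2]
gripper_width: 0.498
```

Emit:
step_arm(
  motion=[
    [0, 0, 0.02, 0, 0, 0, 255],
    [0, 0, 0.08, 0, 0, 0, 255],
    [0, 0, 0.16, 0, 0, 0, 255],
    [0.02, 0.03, 0.24, 0, 0, 0, 255],
    [0.08, 0.11, 0.26, 0, 0, 0, 255],
    [0.13, 0.2, 0.26, 0, 0, 0, 255],
    [0.18, 0.28, 0.26, 0, 0, 0, 255],
    [0.23, 0.36, 0.26, 0, 0, 0, 255],
    [0.28, 0.44, 0.26, 0, 0, 0, 255],
    [0.33, 0.52, 0.26, 0, 0, 0, 255],
  ],
)

```text
time: 20.45
tool_pos: [0.6202, 0.1598, 0.1346]
tool_rot: [0.0, 0.668, 0.744, 0.0]
contact_force: [-0.1, -0.3, 0.1]
gripper_width: 0.491
```

Emit:
step_arm(
  motion=[
    [0.021, 0.037, 0, 0, 0, 0, 255],
    [0.021, 0.037, 0, 0, 0, 0, 255],
    [0.021, 0.037, -0.07, 0, 0, 0, 255],
    [0.021, 0.037, -0.14, 0, 0, 0, 255],
    [0.021, 0.037, -0.19, 0, 0, 0, 255],
    [0.021, 0.037, -0.22, 0, 0, 0, 255],
    [0.021, 0.037, -0.238, 0, 0, 0, 255],
    [0.021, 0.037, -0.244, 0, 0, 0, 255],
    [0.021, 0.037, -0.247, 0, 0, 0, 255],
    [0.021, 0.037, -0.247, 0, 0, 0, 255],
  ],
)

```text
time: 21.45
tool_pos: [0.6315, 0.1763, 0.0125]
tool_rot: [0.001, 0.668, 0.744, 0.001]
contact_force: [-1.9, -1.3, 3.2]
gripper_width: 0.499
```

Emit:
step_arm(
  motion=[
    [0, 0, 0, 0, 0, 0, 120],
    [0, 0, 0, 0, 0, 0, 85],
    [0, 0, 0, 0, 0, 0, 85],
    [0, 0, 0, 0, 0, 0, 85],
    [0, 0, 0.03, 0, 0, 0, 85],
    [0, 0, 0.08, 0, 0, 0, 85],
    [0, 0, 0.15, 0, 0, 0, 85],
    [0, 0, 0.23, 0, 0, 0, 85],
    [0, 0, 0.23, 0, 0, 0, 85],
  ],
)

```text
time: 22.35
tool_pos: [0.6349, 0.1772, 0.1347]
tool_rot: [0.004, 0.668, 0.744, 0.006]
contact_force: [0.2, 0.4, 0.7]
gripper_width: 0.662
```

```bash
python3 - <<'E'
from h import *
a=cam("top");b=cam("side")
s=monitor.state();print(s["time"],s["tool_pos"],s["tool_rot"],s["gripper_width"],s["contact_force"])
save(a,"pics/t10.png",3,(150,90,410,290))
print(fit([a,b],'guide',.4425,-.0085),fit([a,b],'guide',.4425,-.0085,fz=True),fit([a],'guide',.4425,-.0085),fit([b],'guide',.4425,-.0085))
E
```

```text
22.45 [0.63147031 0.17659458 0.12828004] [0.00143572 0.66824917 0.74393401 0.00178262] 0.6659071922537635 [-0.87589731 -0.37130944 -0.92866579]
{'xy': [0.4426, -0.009], 'yaw': np.float64(-0.017), 'z': 0.0, 'cost': np.float64(0.063)} {'xy': [0.4428, -0.0089], 'yaw': np.float64(0.009), 'z': np.float64(0.0002), 'cost': np.float64(0.063)} {'xy': [0.4417, -0.0079], 'yaw': np.float64(-0.041), 'z': 0.0, 'cost': np.float64(0.079)} {'xy': [0.443, -0.0091], 'yaw': np.float64(0.002), 'z': 0.0, 'cost': np.float64(0.036)}
```

View pics/t10.png

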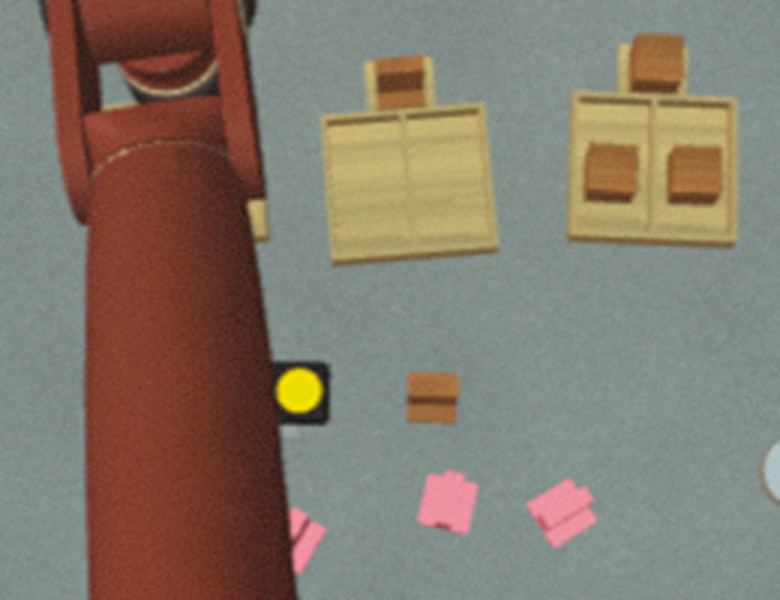

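Emit:
step_arm(
  motion=[
    [-0.07, -0.07, 0, 0, 0, -0.03, 85],
    [-0.14, -0.14, 0, 0, 0, -0.073, 85],
    [-0.21, -0.21, 0, 0, 0, -0.073, 85],
    [-0.28, -0.28, 0, 0, 0, -0.073, 85],
    [-0.34, -0.34, 0, 0, 0, -0.073, 85],
    [-0.375, -0.371, 0, 0, 0, -0.073, 85],
    [-0.375, -0.371, 0, 0, 0, -0.073, 85],
    [-0.375, -0.371, -0.06, 0, 0, -0.073, 85],
    [-0.375, -0.371, -0.1, 0, 0, -0.073, 85],
    [-0.375, -0.371, -0.1, 0, 0, -0.073, 85],
  ],
)

```text
time: 23.45
tool_pos: [0.4398, -0.0081, 0.0714]
tool_rot: [-0.003, 0.708, 0.706, -0.002]
contact_force: [-0.6, -0.3, -0.5]
gripper_width: 0.665
```

```bash
python3 - <<'E'
from h import *
b=cam("side")
s=monitor.state();print(s["time"],s["tool_pos"],s["tool_rot"],s["gripper_width"],s["contact_force"])
save(b,"pics/s11.png",4,(240,120,400,260))
E
```

```text
23.5 [ 0.44123404 -0.00834702  0.07328238] [-0.00212233  0.70778388  0.70642466 -0.00129337] 0.6658787331558305 [0.44054047 0.57145608 0.42845952]
```

View pics/s11.png

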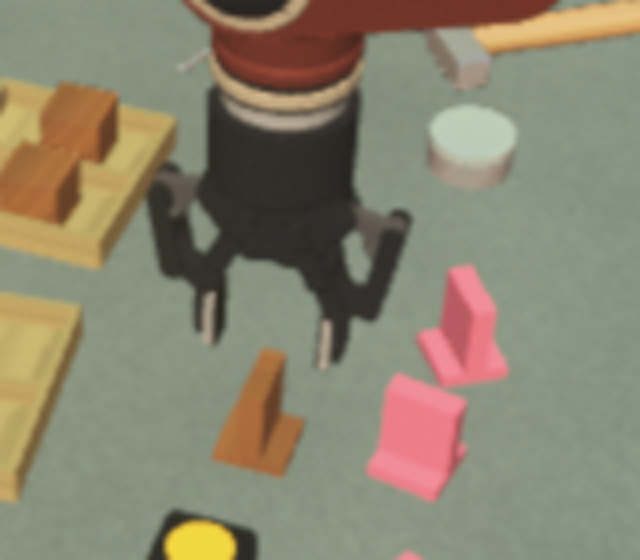

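Emit:
step_arm(
  motion=[
    [0, 0, -0.05, 0, 0, 0, 85],
    [0, 0, -0.1, 0, 0, 0, 85],
    [0, 0, -0.119, 0, 0, 0, 85],
    [0, 0, -0.119, 0, 0, 0, 85],
    [0, 0, -0.119, 0, 0, 0, 160],
    [0, 0, -0.119, 0, 0, 0, 255],
    [0, 0, -0.119, 0, 0, 0, 255],
    [0, 0, -0.119, 0, 0, 0, 255],
    [0, 0, -0.119, 0, 0, 0, 255],
    [0, 0, -0.119, 0, 0, 0, 255],
  ],
)

```text
time: 24.5
tool_pos: [0.444, -0.0094, 0.0173]
tool_rot: [0.001, 0.708, 0.706, 0.001]
contact_force: [-0.4, 0.7, 6.6]
gripper_width: 0.157
```

Emit:
step_arm(
  motion=[
    [0, 0, 0.02, 0, 0, 0, 255],
    [0, 0, 0.08, 0, 0, 0, 255],
    [0, 0, 0.16, 0, 0, 0, 255],
    [0.02, 0, 0.24, 0, 0, 0.02, 255],
    [0.1, -0.01, 0.24, 0, 0, 0.04, 255],
    [0.18, -0.015, 0.24, 0, 0, 0.059, 255],
    [0.26, -0.02, 0.24, 0, 0, 0.059, 255],
    [0.33, -0.025, 0.24, 0, 0, 0.059, 255],
    [0.365, -0.025, 0.24, 0, 0, 0.059, 255],
    [0.365, -0.025, 0.24, 0, 0, 0.059, 255],
  ],
)

```text
time: 25.5
tool_pos: [0.6265, -0.0218, 0.1358]
tool_rot: [-0.0, 0.676, 0.737, -0.0]
contact_force: [-0.0, -0.9, 0.5]
gripper_width: 0.154
```

```bash
python3 - <<'E'
from h import *
b=cam("side")
s=monitor.state();print(s["time"],s["tool_pos"],s["tool_rot"],s["gripper_width"],s["contact_force"])
save(b,"pics/s12.png",4,(140,100,320,250))
E
```

```text
25.55 [ 0.62511404 -0.02162985  0.13553007] [-5.67419259e-04  6.76017176e-01  7.36885538e-01 -3.99340097e-04] 0.15887131588096123 [-0.19055242  0.23819482 -0.6596526 ]
```

View pics/s12.png

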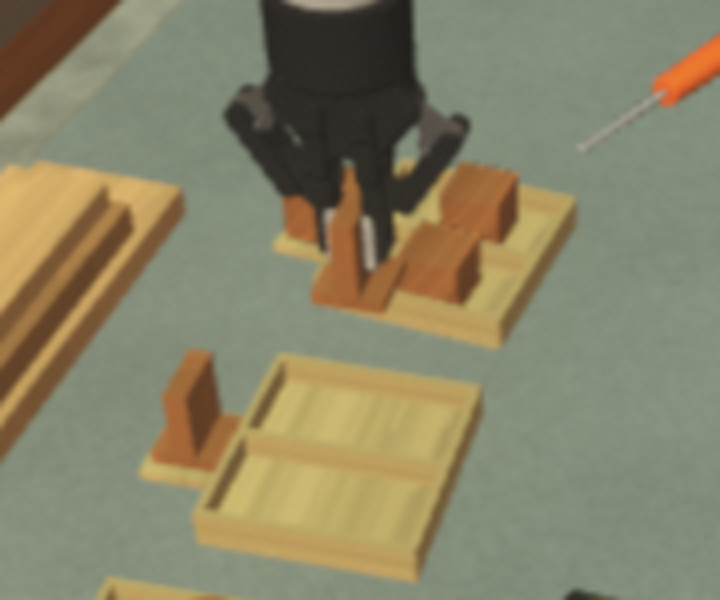

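Emit:
step_arm(
  motion=[
    [0, 0, -0.06, 0, 0, 0, 255],
    [0, 0, -0.12, 0, 0, 0, 255],
    [0, 0, -0.17, 0, 0, 0, 255],
    [0, 0, -0.2, 0, 0, 0, 255],
    [0, 0, -0.217, 0, 0, 0, 255],
    [0, 0, -0.223, 0, 0, 0, 255],
    [0, 0, -0.227, 0, 0, 0, 255],
    [0, 0, -0.227, 0, 0, 0, 255],
    [0, 0, -0.227, 0, 0, 0, 255],
  ],
)

```text
time: 26.45
tool_pos: [0.626, -0.0218, 0.0236]
tool_rot: [0.001, 0.676, 0.737, 0.001]
contact_force: [0.5, -0.4, -0.7]
gripper_width: 0.151
```

Emit:
step_arm(
  motion=[
    [0, 0, -0.002, 0, 0, 0, 255],
    [0, 0, -0.003, 0, 0, 0, 255],
    [0, 0, -0.003, 0, 0, 0, 255],
    [0, 0, -0.003, 0, 0, 0, 255],
  ],
)

```text
time: 26.85
tool_pos: [0.6261, -0.0218, 0.0233]
tool_rot: [0.001, 0.676, 0.737, 0.0]
contact_force: [-3.7, 0.8, 9.1]
gripper_width: 0.16
```

Emit:
step_arm(
  motion=[
    [0, 0, 0.001, 0, 0, 0, 190],
    [0, 0, 0.001, 0, 0, 0, 130],
    [0, 0, 0.001, 0, 0, 0, 130],
    [0, 0, 0.001, 0, 0, 0, 130],
    [0, 0, 0.03, 0, 0, 0, 130],
    [0, 0, 0.08, 0, 0, 0, 130],
    [0, 0, 0.15, 0, 0, 0, 130],
    [0, 0, 0.23, 0, 0, 0, 130],
    [0, 0, 0.33, 0, 0, 0, 130],
    [-0.05, 0, 0.4, 0, 0, 0, 130],
  ],
)

```text
time: 27.85
tool_pos: [0.6023, -0.022, 0.2262]
tool_rot: [0.003, 0.676, 0.737, 0.002]
contact_force: [-0.1, 0.7, 1.3]
gripper_width: 0.486
```

Emit:
step_arm(
  motion=[
    [-0.06, 0.05, 0, 0, 0, 0, 130],
    [-0.12, 0.12, 0, 0, 0, 0, 130],
    [-0.18, 0.2, 0, 0, 0, 0, 130],
    [-0.22, 0.3, 0, 0, 0, 0, 130],
    [-0.28, 0.4, 0, 0, 0, 0, 130],
    [-0.34, 0.5, 0, 0, 0, 0, 130],
    [-0.4, 0.6, 0, 0, 0, 0, 130],
    [-0.46, 0.7, 0, 0, 0, 0, 130],
    [-0.5, 0.8, 0, 0, 0, 0, 130],
    [-0.5, 0.85, 0, 0, 0, 0, 130],
  ],
)

```text
time: 28.85
tool_pos: [0.3524, 0.3914, 0.2224]
tool_rot: [0.0, 0.676, 0.737, 0.001]
contact_force: [1.0, -0.3, 0.0]
gripper_width: 0.493
```

```bash
python3 - <<'E'
from h import *
a=cam("top");b=cam("side")
s=monitor.state();print(s["time"],s["tool_pos"],s["joint_vel"].round(3),s["contact_force"])
save(b,"pics/s13.png",1.4); save(a,"pics/t13.png",3,(160,90,420,280));save(b,"pics/s13b.png",3.2,(110,130,300,310))
for k,x,y in[('foot',.6227,.246),('foot',.630,.1765),('block',.634,-.2315),('block',.6345,-.162),('guide',.625,-.0217)]:
    print(k,fit([a,b],k,x,y,z0=.006,r=22),fit([a],k,x,y,z0=.006,r=22))
for n,p in(('tin_center',.014),('tape_center',.015)):
  print(n,[(np.round(d["uv"],1),round(d["p"],2),atz(a,d["uv"],p).round(3)) for d in eyes.pinpoint(n,'top')])
E
```

```text
28.95 [0.35157704 0.39405369 0.22202201] [-0.081 -0.029  0.035 -0.054  0.027 -0.051] [ 0.49684541 -1.09682921 -0.22840083]
foot {'xy': [0.6229, 0.2461], 'yaw': np.float64(0.116), 'z': 0.006, 'cost': np.float64(0.049)} {'xy': [0.6222, 0.2467], 'yaw': np.float64(0.215), 'z': 0.006, 'cost': np.float64(0.041)}
foot {'xy': [0.6307, 0.1777], 'yaw': np.float64(0.127), 'z': 0.006, 'cost': np.float64(0.053)} {'xy': [0.6298, 0.1783], 'yaw': np.float64(0.266), 'z': 0.006, 'cost': np.float64(0.052)}
block {'xy': [0.6336, -0.2328], 'yaw': np.float64(-0.031), 'z': 0.006, 'cost': np.float64(0.409)} {'xy': [0.6336, -0.2327], 'yaw': np.float64(-0.032), 'z': 0.006, 'cost': np.float64(0.042)}
block {'xy': [0.6345, -0.1605], 'yaw': np.float64(-0.061), 'z': 0.006, 'cost': np.float64(0.369)} {'xy': [0.6352, -0.1605], 'yaw': np.float64(-0.06), 'z': 0.006, 'cost': np.float64(0.046)}
guide {'xy': [0.6252, -0.021], 'yaw': np.float64(0.078), 'z': 0.006, 'cost': np.float64(0.1)} {'xy': [0.6249, -0.0207], 'yaw': np.float64(0.083), 'z': 0.006, 'cost': np.float64(0.03)}
tin_center [(array([416.2, 247.5]), 0.67, array([ 0.378, -0.317,  0.014]))]
tape_center [(array([250.1, 219.4]), 0.94, array([0.446, 0.102, 0.015])), (array([193.9, 149.9]), 0.7, array([0.628, 0.252, 0.015]))]
```

View pics/s13b.png

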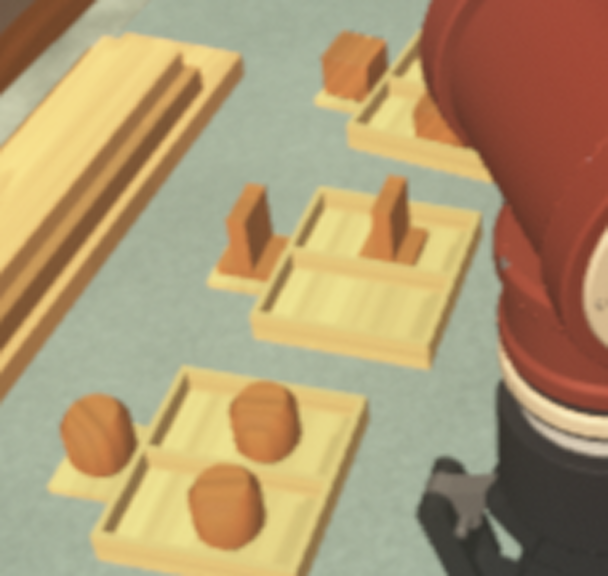

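View pics/t13.png

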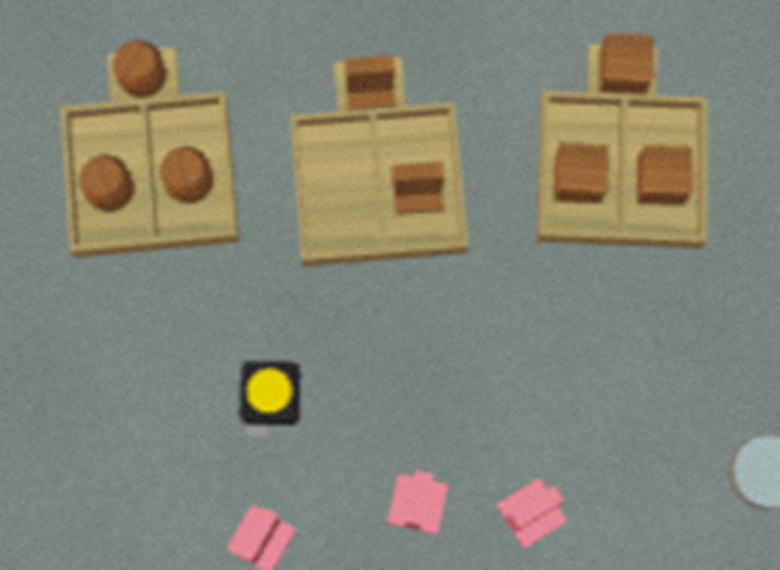

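View pics/s13.png

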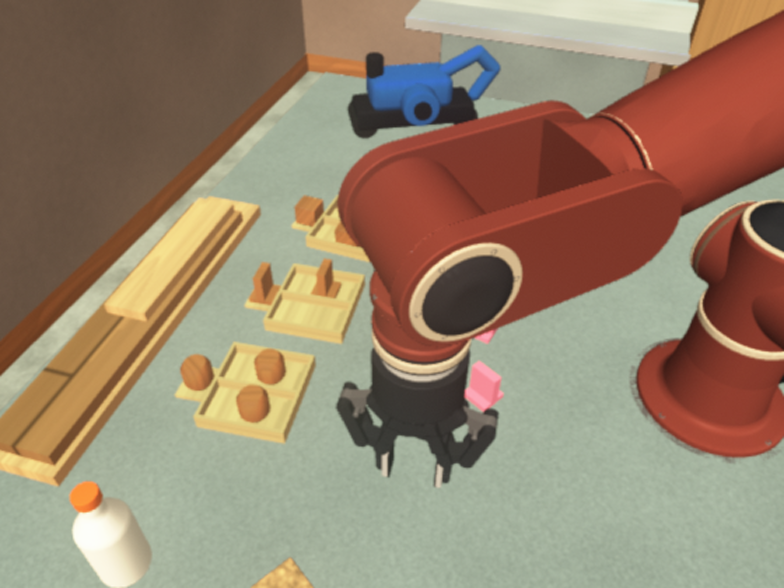

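Emit:
step_arm(
  motion=[
    [0, 0, 0, 0, 0, 0, 130],
    [0, 0, 0, 0, 0, 0, 130],
    [0, 0, 0, 0, 0, 0, 130],
  ],
)

```text
time: 29.35
tool_pos: [0.3546, 0.3888, 0.221]
tool_rot: [0.0, 0.677, 0.736, 0.0]
contact_force: [0.8, -0.2, -0.2]
gripper_width: 0.49
```

```bash
python3 -c "
from h import *
print(manip.job_done(), monitor.state()['time'])"
```

```text
the job is handed in; nothing more can be done
the job is handed in; nothing more can be done
```

All five parts are sorted and the job was handed in at about 29 s of the 128 s limit. The two bun feet and two corner blocks are one to a bay in their own trays. The drawer guide is in the −y bay of its tray.

**Part positions:** In the last top picture every part stands upright in its bay. Fitting each part's shape to that picture at floor height put it within about 2 mm of where I set it down. The side view agrees for the feet and the guide.

**Bystanders:** The tape measure and tin measured at (0.446, 0.102) and (0.378, −0.317), within about 6 mm of the first reading, which is within what the detector can resolve. The three pink look-alikes were not touched. The highest force I read was about 9 N, when the guide was set down.

**Checks that failed or disagreed:**
- In the final side view the arm hid the block tray. The two-view fits of the blocks were therefore poor (costs 0.41 and 0.37), and I relied on the top view and earlier side pictures instead.
- The detector also gave one false tape measure hit (0.70) near a bun foot in its tray, and the picture shows no tape there.

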